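# Fasten the display case and gauge the gap under its lid

## Task

A new dust seal is to be cut for the glazed display case on the counter. Swing the brass hasp down over its staple so that the lid is fastened; then take the steel taper gauge by its handle and, keeping it flat on the case's rim and square to the case's front, slide its thin end into the gap under the lid beside the hasp until it drags snugly between rim and lid, without forcing it. Finish with the gauge still gripped and held at that depth, so that it can be read, and leave the other things on the counter where they are.

Things in the scene. Friction and masses are not known exactly. Their poses are not given: they have to be found in the camera images.
- case: The display case's box, fixed: dark wood, 240 mm deep (x), 360 mm wide (y), 80 mm high, open on top, walls 16 mm. Origin: centre of its underside, on the counter. x points from its front face (x = -120 mm, robot side) to its back, so a blade enters the gap along +x. The rim is flat, 80 mm above the counter. A 4 mm thick brass staple stands 10 mm out of the front's middle, 12 to 24 mm below the rim.
- rim_front (a point): The middle of the front outer edge of the case's rim, 80 mm above the counter; axes as the case.
- lid: The glazed lid, fixed: wooden frame 240 x 360 mm, 18 mm thick, rails 34 mm wide, right over the case, same axes, front faces flush. Origin: centre of the frame's underside. Small rubber pads at the four corners (within 25 mm of the sides) hold it up, leaving an even open gap, between 4.5 and 8 mm high, over the rim all along the front.
- hasp (a joint): Angle of the brass hasp strap, rad, hinged along the case's y at the lid's top front edge: 0 = hanging down in front, staple through its slot (fastened; a stop), 1.57 = level towards the robot, 3.14 = standing up, more = leaning back over the lid, as it starts. Moves easily (under 1 N at its end), stays where left: push it all the way down and against the front.
- hasp_hinge (a point): The hasp's hinge axis at the strap's middle: 5 mm in front of the case's front face, 1 mm above the lid's top; axes as the case.
- hasp_tip (a point): The middle of the hasp strap's free end, 60 mm from the hinge axis. The strap is 30 mm wide, 2.5 mm thick; at its end a lip sticks out 12 mm at right angles: towards the robot when it hangs, away from the robot when it stands up. When fastened the staple reaches 4 mm out in front of the strap, the lip 12 mm.
- gauge: Taper gauge, about 110 g: steel wedge blade 110 mm long, 20 mm wide, 2 mm thick at the tip rising evenly to 10 mm at the handle, with a flat underside; pale wooden handle 86 mm long, 18 mm wide, 20 mm high. Origin on the underside where blade and handle meet; x points to the tip (x = +110 mm), z up. Lies flat on the counter at first, x towards the robot's left within 25 degrees.
- gauge_tip (a point): The middle of the gauge's tip edge, on the underside.
- gauge_grip (a point): The place to grip the gauge: the middle of the handle's height, 35 mm behind the blade; squeeze across the 18 mm width.
- knife: Bystander: lifting knife with a flat blade 2 mm thin throughout and a pale wooden handle 15 mm high; 197 mm long in all. It, the brush and the gauge lie in a row in front of the case, in any order.
- brush: Bystander: flat brush, 190 mm long, lying.
- screwdriver: Bystander: screwdriver, 190 mm long, lying left of the case.
- book: Bystander: closed hardback 210 x 140 x 30 mm, lying right of the case.
- spectacles: Bystander: spectacles standing on the book.
- wax_jar: Bystander: small jar, 68 mm across, 55 mm high, right of the case.
- mug: Bystander: mug, 80 mm across, 92 mm high, left of the case.
Not all that is in view belongs to the job. Leave any green or red look-alike of the gauge alone.

How it is judged:
By the outcome, as a careful person would: the job done as asked, in the order asked, and still so for the second after the job is handed in, while the arm keeps its last pose, push and grip.
It also fails if it takes over 72 s, if anything falls off the work surface, if the arm or the gripper's body presses on something with over 40 N, if the wrist force passes 120 N, or if a joint passes its speed limit or range.

## Robot

A 6-joint arm with a two-finger parallel gripper is mounted at the origin on the work surface. World frame = base frame: x ahead of the robot, y to its left, z up, the work surface at z = 0. Lengths are in mm, angles in rad, forces in N, time in s.
With the tool pointing down it reaches from about 350 to 975 mm from the base axis. Payload 7.1 kg.
Tool frame: the origin (TCP) lies midway between the tips of the shut fingers; the grasp point (between the pads) lies 19 mm behind it; z points along the fingers, y is the line along which they close (so a half turn about z gives the same grasp; the last joint's range is limited). The gripper opens to 88 mm and grips with 3 to 60 N. Pads are 20 mm wide; open, the fingers measure 115 mm over their backs; the gripper's body (75 mm by 178 mm) begins 61 mm behind the grasp point.
Start: joints at [1.146, 0.423, 1.63, -0, 1.089, -0.019], TCP at [246.689, 574.238, 222.675] pointing down, gripper open.
Joint ranges: [-3, 3], [-0.9, 2.11], [0.09, 2.58], [-1.31, 4.45], [0.11, 2.69], [-2.54, 2.54]. Speed limits (rad/s): [2.39, 2.39, 3.01, 3.14, 3.14, 3.14].

## Interface

Orientations are given as a rotation vector (axis times angle).
In Python, from workcell import ctrl gives the robot as it stands. The module is installed in compiled form; this text tells all that it offers.
- The arm moves only by the tool servo_tool, never from a script. Its argument "increments" is a list of rows, each a list of 7 numbers: the shift along the world's x, y, z in cm, then the turn, a rotation vector about the world's x, y, z in degrees, then the opening, from -1 (shut) to 1 (fully open). A call has 1 to 20 rows; each row is the pose to reach, as a shift and turn from the pose commanded when the call began; what a row does not reach only later rows make up. A row lasts 1/12 s, in which the tool goes at most 41.7 mm and 7.16 degrees, less where a joint would pass 70% of its speed; a pose out of reach is approached as far as the arm can. A call with a gripper value outside its range is refused whole. The fingers move at their own pace and stop on an object; the grip force is fixed at half the most. Time passes only in rows, so rows that repeat a pose let the fingers close. It gives the time, the measured TCP pose, the force, the opening and the grip force at its end, in the units of the state.
- ctrl.get_obs(): the state, without advancing time (a new reading comes with each control period).
- ctrl.get_image(name): name is "side" or "top"; returns a dict with "image" (384x512x3 uint8, red, green, blue), "fx", "fy", "cx", "cy" (pixels), "k1" (the pictures are not rectified: a ray, as slopes to the right and down, at radius r is drawn at 1 + k1 r^2 times it, then the intrinsics apply), "extrinsics" (4x4, takes a point from camera to world coordinates). Camera axes: x right, y up, looking along -z (the intrinsics and any distortion apply to the point x, -y, -z); pixel columns grow to the right and rows downward; lengths in mm; the calibration is good to about 2 mm. A picture is of the moment at which its call begins. There is no depth.
- ctrl.close_job(): hands the job in; it is judged then, once.
The state is a dict: "t": time; "qpos": joint angles; "qvel": joint speeds; "joint_torque": joint torques, N m; "ee_pos": TCP position; "orientation": TCP orientation; "ft_force": force on the tool from outside, world axes, zero at the start; "moment": the same for the moment, N m; "width": finger opening in mm; "grasp_force": force on a finger pad.
Only numpy, scipy, OpenCV 4.12 (cv2) and the standard library are available. Lean on these libraries where they do the work, as an engineer would, in place of code of your own. Each camera call takes 0.05 s, during which the arm holds its last target. There are 200 camera calls.

## Working session

There is one attempt and no reset: what is moved stays moved. The work goes in short steps, Python scripts to look and compute and a tool call to move; the robot and the scene stay as the last step left them, time stands still between calls to the robot, and variables do not carry over. Pictures are saved under pics/ and viewed, at most 10 in all, crops included, and the job is handed in when it is done.

Besides the shell and the picture viewer there is one more tool, called after "Call:" by a JSON object that holds its "api" and its "payload". servo_tool: Moves the arm, as the interface text tells. Its arguments: {"type":"object","properties":{"increments":{"type":"array","items":{"type":"array","items":{"type":"number"}}}},"required":["increments"]}

```bash
mkdir -p pics
cat > h.py <<'E'
import numpy as np, cv2
from workcell import ctrl
def grab(n, save=None):
    d=ctrl.get_image(n)
    if save: cv2.imwrite('pics/'+save, d['image'][:,:,::-1])
    return d
def K(d): return np.array([[d['fx'],0,d['cx']],[0,d['fy'],d['cy']],[0,0,1.]])
def dist(d): return np.array([d['k1'],0,0,0,0.])
def ray(d,px):
    u=cv2.undistortPoints(np.array(px,float).reshape(-1,1,2),K(d),dist(d)).reshape(-1,2)
    E=np.array(d['extrinsics']); v=np.c_[u[:,0],-u[:,1],-np.ones(len(u))]@E[:3,:3].T
    return E[:3,3],v
def plane(d,px,z):
    o,v=ray(d,px); return o+v*((z-o[2])/v[:,2])[:,None]
def proj(d,P):
    E=np.array(d['extrinsics']); c=(np.atleast_2d(P)-E[:3,3])@E[:3,:3]
    c=c*[1,-1,-1]
    return cv2.projectPoints(c,np.zeros(3),np.zeros(3),K(d),dist(d))[0].reshape(-1,2)
E
python3 - <<'E'
from h import *
for n in('top','side'):
    d=grab(n,n+'0.png'); print(n,d['fx'],d['k1'],np.round(d['extrinsics'],2).tolist())
    print(plane(d,[(0,0),(511,0),(511,383),(0,383)],0).round().tolist())
print(ctrl.get_obs())
a=cv2.imread('pics/top0.png');cv2.imwrite('pics/top0b.png',cv2.resize(a,(800,600),interpolation=cv2.INTER_CUBIC))
a=cv2.imread('pics/side0.png');cv2.imwrite('pics/side0b.png',cv2.resize(a,(800,600),interpolation=cv2.INTER_CUBIC))
E
```

```text
top 414.98805442893155 -0.13951847166261763 [[0.12, 0.97, -0.22, 257.71], [-0.99, 0.11, -0.02, -12.64], [0.0, 0.22, 0.98, 1371.67], [0.0, 0.0, 0.0, 1.0]]
[[1268.0, 1191.0, 0.0], [1525.0, -974.0, 0.0], [3.0, -922.0, 0.0], [-194.0, 796.0, 0.0]]
side 399.51584136164246 -0.05707640222923951 [[1.0, 0.02, -0.05, 464.83], [-0.05, 0.64, -0.77, -868.58], [0.01, 0.77, 0.64, 814.91], [0.0, 0.0, 0.0, 1.0]]
[[-1375.0, 2593.0, 0.0], [2906.0, 2644.0, 0.0], [1038.0, -535.0, 0.0], [-25.0, -486.0, 0.0]]
{'t': 0.1, 'qpos': array([ 1.14600994e+00,  4.23759537e-01,  1.63056223e+00, -1.66662628e-05,
        1.08863009e+00, -1.89967460e-02]), 'qvel': array([-4.82552906e-04, -1.61507811e-03,  5.79929910e-04,  1.04314677e-03,
       -4.24781142e-05, -1.99392666e-04]), 'joint_torque': array([ 2.38939137e-04, -5.45620000e+01, -2.74326128e+01,  6.44618087e-02,
        1.88225292e-02, -3.01712298e-06]), 'ee_pos': array([246.49422665, 573.81196034, 222.00266369]), 'orientation': array([-6.32979128e-01, -3.07687318e+00,  2.08761127e-03]), 'ft_force': array([-0.35648475, -0.36895169, -0.3298892 ]), 'moment': array([ 0.03026203,  0.03091488, -0.01874917]), 'grasp_force': 0.0, 'width': 87.88621036745933}
```

View pics/top0b.png

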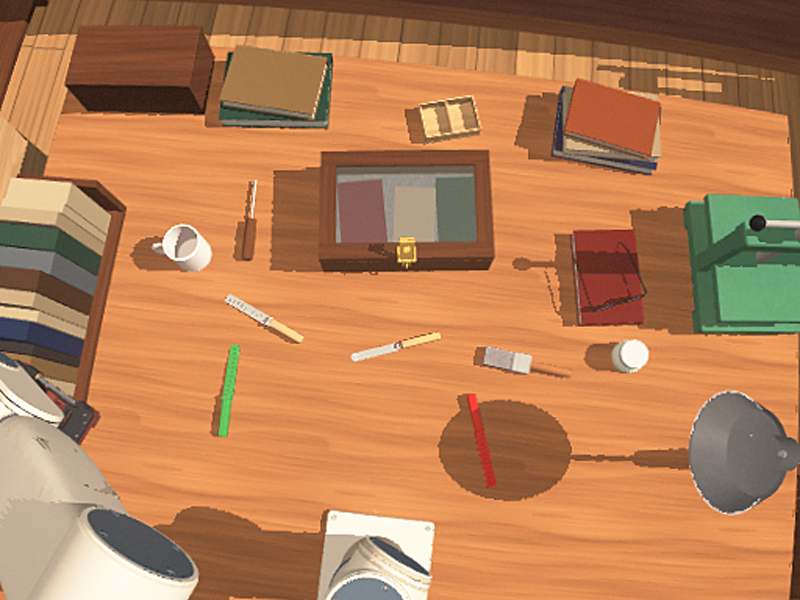

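View pics/side0b.png

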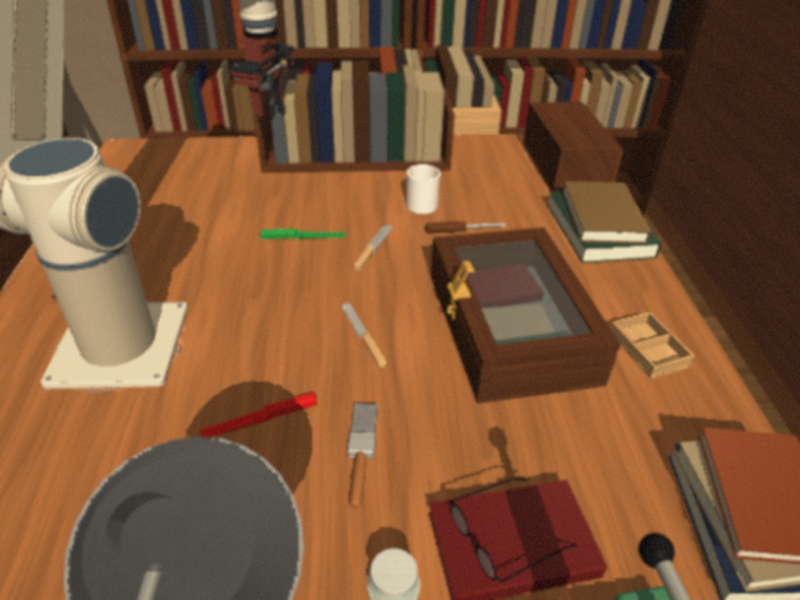

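Candidates for the gauge, in 800-px top view: the pale-handled tool at (264,318), the pale-handled tool at (396,347), the green look-alike at (229,390), the red look-alike at (481,440), and the brush at (525,362). The gauge is one of the first two; the crop should decide between them.

Run:
```python
from h import *
t=cv2.imread('pics/top0.png'); s=cv2.imread('pics/side0.png')
c=lambda a,x0,x1,y0,y1:cv2.resize(a[y0:y1,x0:x1],(400,290),interpolation=cv2.INTER_CUBIC)
# tools, case
o=np.vstack([np.hstack([c(t,138,202,182,228),c(t,220,288,206,235+20)]),np.hstack([c(s,222,258,136,162+14),c(s,212,252,185,240)])])
cv2.imwrite('pics/crop1.png',o)
cv2.imwrite('pics/crop2.png',np.hstack([cv2.resize(t[90:180,195:325],(400,277),interpolation=cv2.INTER_CUBIC),cv2.resize(s[140:260,270:400],(400,370),interpolation=cv2.INTER_CUBIC)[:277]]))
d={n:ctrl.get_image(n) for n in('top','side')}
for n in d:
  im=d[n]['image']; hsv=cv2.cvtColor(im,cv2.COLOR_RGB2HSV)
  # wood table hue printed for reference
  print(n,'hsv table',hsv[200,210] if n=='top' else hsv[200,200], 'case',hsv[152,160*0+215])
# handles pale: 
for n,pts in (('top',[(184,213),(272,216)]),('side',[(231,168),(240,226)])):
  hsv=cv2.cvtColor(d[n]['image'],cv2.COLOR_RGB2HSV)
  for p in pts: print(n,p,hsv[p[1]-1:p[1]+2,p[0]-1:p[0]+2].reshape(-1,3).tolist())
```

```text
top hsv table [ 12 159 229] case [ 10  20 153]
side hsv table [ 13 176 175] case [ 23 153 140]
top (184, 213) [[20, 111, 254], [21, 107, 253], [21, 105, 253], [19, 114, 255], [20, 106, 255], [20, 109, 254], [14, 130, 214], [17, 125, 253], [19, 113, 255]]
top (272, 216) [[23, 102, 255], [23, 104, 255], [23, 99, 255], [21, 105, 255], [21, 105, 254], [21, 106, 253], [21, 108, 254], [22, 106, 255], [22, 104, 255]]
side (231, 168) [[16, 132, 219], [16, 133, 215], [16, 139, 204], [16, 139, 220], [16, 140, 209], [16, 138, 181], [16, 143, 218], [16, 140, 188], [16, 137, 168]]
side (240, 226) [[16, 139, 214], [16, 138, 223], [16, 138, 224], [16, 141, 199], [16, 140, 220], [16, 139, 224], [15, 141, 185], [16, 140, 213], [16, 138, 223]]
```

View pics/crop1.png

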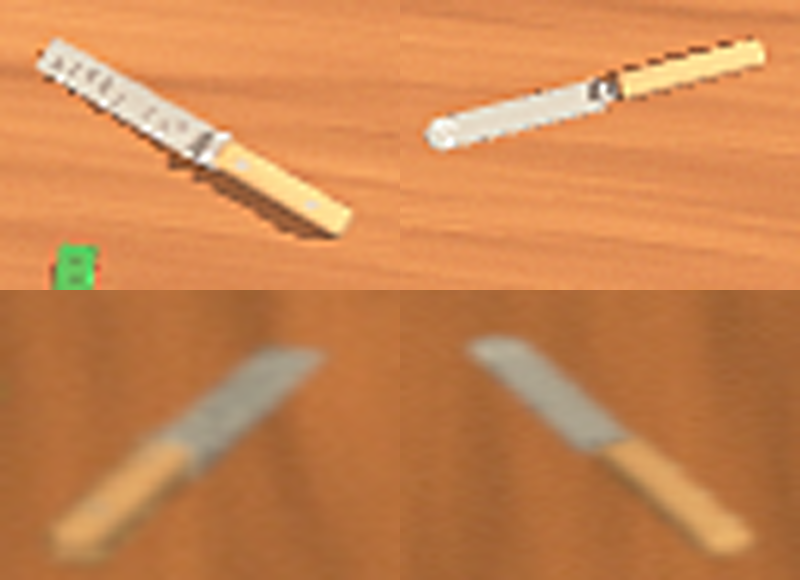

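View pics/crop2.png

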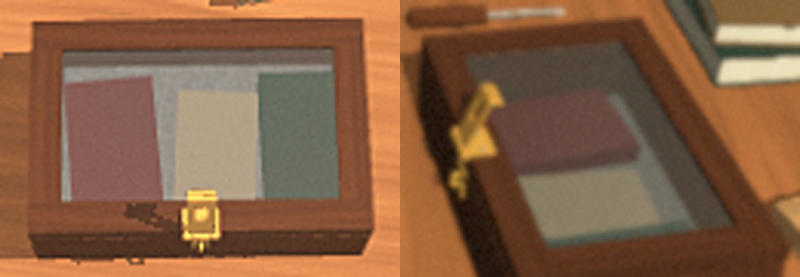

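The crop shows that the left tool, top-view px about (168,204), has scale marks, a square tip and a thicker handle, so it is the gauge. The tool at px about (253,222) has a rounded plain blade and is the knife. The hasp leans back over the lid, near top px (260,160).

```bash
cat >> h.py <<'E'
def edge(g,a,b,w=4,n=40):
    "line fitted to the strongest gradient across segment a-b; returns (point,dir)"
    a=np.array(a,float);b=np.array(b,float);t=(b-a)/np.linalg.norm(b-a);m=np.array([-t[1],t[0]])
    s=np.arange(-w,w+.01,.25);P=a+(b-a)*np.linspace(.08,.92,n)[:,None]
    Q=(P[:,None]+m*s[:,None]).astype(np.float32)
    v=cv2.GaussianBlur(cv2.remap(g,Q[...,0],Q[...,1],cv2.INTER_LINEAR),(5,1),0)
    k=np.abs(np.gradient(v,axis=1)).argmax(1)
    L=cv2.fitLine(np.array([Q[i,k[i]] for i in range(n)]),cv2.DIST_HUBER,0,.01,.01).ravel()
    return L[2:],L[:2]
def isect(l,m):
    s=np.linalg.solve(np.c_[l[1],-m[1]],m[0]-l[0]);return l[0]+s[0]*l[1]
E
python3 - <<'E'
from h import *
np.set_printoptions(suppress=True,precision=1)
t=ctrl.get_image('top'); s=ctrl.get_image('side')
g=cv2.cvtColor(t['image'],cv2.COLOR_RGB2GRAY).astype(np.float32)
f=lambda x,y:(195+x/3.077,90+y/3.077)
TL,TR,BR,BL=f(32,22),f(362,18),f(372,230),f(30,233)
e=[edge(g,TL,TR),edge(g,TR,BR),edge(g,BR,BL,2.5),edge(g,BL,TL)]
c=[isect(e[3],e[0]),isect(e[0],e[1]),isect(e[1],e[2]),isect(e[2],e[3])]
print('px',np.array(c))
for z in(103,):
  P=plane(t,c,z);print('lid corners',P)
  print('len',[np.linalg.norm(P[i]-P[i-1]) for i in range(4)])
  y1=P[0]-P[1];y2=P[3]-P[2];x1=P[0]-P[3];x2=P[1]-P[2]
  print('yaw y-edges',[np.degrees(np.arctan2(-v[0],v[1])) for v in(y1,y2)],'x-edges',[np.degrees(np.arctan2(v[1],v[0])) for v in (x1,x2)],'centre',P.mean(0),'front mid',P[2:].mean(0))
# gauge
for n,d,box in(('top',t,(138,178,202,228)),('side',s,(222,138,262,180))):
  x0,y0,x1,y1=box; h=cv2.cvtColor(d['image'],cv2.COLOR_RGB2HSV)[y0:y1,x0:x1]
  H,S,V=[h[...,i].astype(int) for i in range(3)]
  hm=((S<(135 if n=='top' else 148))&(S>85)&(V>(235 if n=='top' else 190))); bm=(S<75)&((V>150) if n=='top' else (V>110))
  for nm,m,z in(('handle',hm,20),('blade',bm,6)):
    k,l,st,ce=cv2.connectedComponentsWithStats(m.astype(np.uint8)); j=1+st[1:,4].argmax()
    p=np.argwhere(l==j)[:,::-1].astype(np.float32)+[x0,y0]
    W=plane(d,p,z)[:,:2].astype(np.float32)
    r=cv2.minAreaRect(W); print(n,nm,len(p),'rect',r,'cent',W.mean(0)); B=cv2.boxPoints(r);print(B.tolist())
# hasp: yellow
for n,d,box in(('top',t,(240,140,280,180)),('side',s,(280,160,310,210))):
  x0,y0,x1,y1=box; h=cv2.cvtColor(d['image'],cv2.COLOR_RGB2HSV)[y0:y1,x0:x1]
  m=(h[...,1]>120)&(h[...,2]>110)&(h[...,0]>18)&(h[...,0]<32)
  p=np.argwhere(m)[:,::-1]+[x0,y0]; print(n,'hasp',len(p),p.min(0),p.max(0))
E
```

```text
px [[204.8  96. ]
 [312.3  95.2]
 [316.6 164.2]
 [202.9 165.5]]
lid corners [[ 845.7  219.1  103. ]
 [ 890.7 -137.2  103. ]
 [ 652.4 -169.7  103. ]
 [ 606.1  189.9  103. ]]
len [np.float64(241.47872267798206), np.float64(359.1590994106639), np.float64(240.54398757556018), np.float64(362.5561089076856)]
yaw y-edges [np.float64(7.1963547271552954), np.float64(7.345704730204185)] x-edges [np.float64(6.966822824517439), np.float64(7.7747902041852495)] centre [748.7  25.5 103. ] front mid [629.2  10.1 103. ]
top handle 99 rect ((465.47076416015625, 246.7520294189453), (78.60800170898438, 14.845403671264648), 67.31079864501953) cent [465.2 246.1]
[[443.461669921875, 213.3529052734375], [457.158203125, 207.62655639648438], [487.4798583984375, 280.1511535644531], [473.7833251953125, 285.87750244140625]]
top blade 184 rect ((503.3873596191406, 339.5704345703125), (112.0530014038086, 20.373310089111328), 67.65216827392578) cent [503.4 339.7]
[[472.6629333496094, 291.62518310546875], [491.50604248046875, 283.878662109375], [534.11181640625, 387.51568603515625], [515.2686767578125, 395.26220703125]]
side handle 68 rect ((464.5467834472656, 240.2825469970703), (86.34082794189453, 15.749889373779297), 65.23457336425781) cent [464.9 240.1]
[[439.31182861328125, 204.38134765625], [453.61322021484375, 197.78366088867188], [489.78173828125, 276.1837463378906], [475.4803466796875, 282.78143310546875]]
side blade 74 rect ((504.8783264160156, 337.5225830078125), (90.04566955566406, 19.644638061523438), 64.88969421386719) cent [504.7 337.2]
[[476.8782958984375, 300.9229736328125], [494.6663513183594, 292.5865478515625], [532.8783569335938, 374.1221923828125], [515.09033203125, 382.4586181640625]]
top hasp 59 [254 152] [265 170]
side hasp 53 [286 170] [301 202]
```

Run:
```python
from h import *
np.set_printoptions(suppress=True,precision=1)
a=np.radians(7.3);ex=np.array([np.cos(a),np.sin(a),0]);ey=np.array([-np.sin(a),np.cos(a),0]);z=np.array([0,0,1])
h=np.array([629.2,10.1,0])-5*ex+105*z
t=ctrl.get_image('top');s=ctrl.get_image('side')
print('hinge',h, 'px',proj(t,h),proj(s,h),'staple px',proj(t,h-5*ex-43*z),proj(s,h-5*ex-43*z))
for th in(3.2,3.35,3.5,3.65,3.8,4.0):
  r=-np.sin(th)*ex-np.cos(th)*z; l=-np.cos(th)*ex+np.sin(th)*z
  tip=h+60*r; lip=tip+12*l
  print(th,tip,'tip',proj(t,tip)[0],proj(s,tip)[0],'lip',lip,proj(t,lip)[0],proj(s,lip)[0])
print('ex',ex,'ey',ey)
```

```text
hinge [624.2   9.5 105. ] px [[259.9 166.1]] [[288.9 185.8]] staple px [[259.7 171.2]] [[286.2 197.5]]
3.2 [627.7   9.9 164.9] tip [260.1 159.5] [291.7 168.7] lip [639.6  11.4 164.2] [260.1 155.8] [295.9 168.5]
3.35 [636.6  11.  163.7] tip [260.1 156.8] [294.8 168.7] lip [648.2  12.5 161.2] [260.  153.4] [298.9 169. ]
3.5 [645.1  12.1 161.2] tip [260.  154.4] [297.8 169.1] lip [656.3  13.6 157. ] [260.  151.3] [301.6 170. ]
3.65 [653.2  13.2 157.4] tip [260.  152.2] [300.5 170. ] lip [663.6  14.5 151.6] [259.9 149.6] [303.9 171.3]
3.8 [660.7  14.1 152.5] tip [259.9 150.4] [302.9 171.2] lip [670.1  15.3 145.1] [259.8 148.2] [306.  172.9]
4.0 [669.3  15.2 144.2] tip [259.8 148.6] [305.7 173.2] lip [677.1  16.2 135.1] [259.7 147.1] [308.  175.5]
ex [1.  0.1 0. ] ey [-0.1  1.   0. ]
```

Call:
{"api": "servo_tool", "payload": {"increments": [[2, -2.5, 0, 0, 0, -5, -1], [6, -7.5, 0, 0, 0, -12, -1], [10, -12.5, 0, 0, 0, -19, -1], [13, -16.5, 0, 0, 0, -26, -1], [16, -20, 0, 0, 0, -33, -1], [19, -24, 0, 0, 0, -40, -1], [21, -27, 0, 0, 0, -47, -1], [23, -30, 0, 0, 0, -54, -1], [25, -33, 0, 0, 0, -61, -1], [27, -35, 0, 0, 0, -68, -1], [29, -37, 0, 0, 0, -75, -1], [31, -39, 0, 0, 0, -82, -1], [33, -41, 0, 0, 0, -89, -1], [35, -43, 0, 0, 0, -96, -1], [37, -45, 0, 0, 0, -103, -1], [39, -47, 0, 0, 0, -110, -1], [41, -50, 0, 0, 0, -117, -1], [42.5, -53, 0, 0, 0, -124, -1], [43.5, -55, 0, 0, 0, -131, -1], [43.9, -55.7, 0, 0, 0, -138, -1]]}}

```text
t: 2.07
ee_pos: [687.0, 13.9, 222.5]
orientation: [3.101, 0.498, 0.001]
ft_force: [-0.2, 0.4, -0.4]
width: 0.8
grasp_force: 0.0
```

Call:
{"api": "servo_tool", "payload": {"increments": [[0, 0, -2, 0, 0, -5, -1], [0, 0, -5, 0, 0, -11.5, -1], [0, 0, -7.5, 0, 0, -11.5, -1], [0, 0, -8.7, 0, 0, -11.5, -1], [0, 0, -8.7, 0, 0, -11.5, -1], [0, 0, -8.7, 0, 0, -11.5, -1]]}}

```text
t: 2.57
ee_pos: [685.7, 17.3, 135.6]
orientation: [-3.135, -0.2, 0.001]
ft_force: [-0.5, -0.5, 1.7]
width: 0.6
grasp_force: 0.0
```

Run:
```python
from h import *
o=ctrl.get_obs();print(o['ee_pos'],o['orientation'],o['qpos'],o['ft_force'])
R=cv2.Rodrigues(o['orientation'])[0];print(R.round(3))
a=np.radians(7.3);ex=np.array([np.cos(a),np.sin(a)]);ey=np.array([-ex[1],ex[0]])
d=o['ee_pos'][:2]-[624.2,9.5];print(d@ex,d@ey)
```

```text
[685.70914056  17.31344546 135.64556456] [-3.13516920e+00 -1.99622545e-01  1.16380981e-03] [7.87901377e-03 6.08160807e-01 1.53901787e+00 3.94705095e-05
 9.95157896e-01 1.45148148e+00] [-0.48347794 -0.4618907   1.74360259]
[[ 0.992  0.127 -0.001]
 [ 0.127 -0.992  0.   ]
 [-0.001 -0.    -1.   ]]
62.00338707659794 -0.06552174517648911
```

Call:
{"api": "servo_tool", "payload": {"increments": [[-1.1, -0.14, 0, 0, 0, 0, -1], [-2.18, -0.28, 0, 0, 0, 0, -1], [-3.1, -0.4, 0.1, 0, 0, 0, -1], [-3.97, -0.51, 0.1, 0, 0, 0, -1], [-4.8, -0.62, 0.2, 0, 0, 0, -1], [-5.65, -0.72, 0.2, 0, 0, 0, -1], [-6.15, -0.79, 0, 0, 0, 0, -1], [-6.65, -0.85, -0.2, 0, 0, 0, -1], [-7.15, -0.92, -0.6, 0, 0, 0, -1], [-7.64, -0.98, -1, 0, 0, 0, -1], [-7.95, -1.02, -1.5, 0, 0, 0, -1], [-8.23, -1.05, -2, 0, 0, 0, -1], [-8.55, -1.09, -2.6, 0, 0, 0, -1], [-8.83, -1.13, -3.2, 0, 0, 0, -1], [-9.25, -1.18, -3.3, 0, 0, 0, -1], [-9.62, -1.23, -3.3, 0, 0, 0, -1], [-9.62, -1.23, -3.3, 0, 0, 0, -1]]}}

```text
t: 3.98
ee_pos: [588.4, 4.8, 102.3]
orientation: [-3.135, -0.199, 0.002]
ft_force: [-0.1, 0.3, 0.1]
width: 0.3
grasp_force: 0.0
```

Run:
```python
from h import *
t=grab('top')['image'];s=grab('side')['image']
o=np.hstack([cv2.resize(t[140:200,225:295],(400,343),interpolation=cv2.INTER_CUBIC),cv2.resize(s[150:220,250:330],(400,343),interpolation=cv2.INTER_CUBIC)])
cv2.imwrite('pics/h1.png',o[:,:,::-1])
```

```text
(no output)
```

View pics/h1.png

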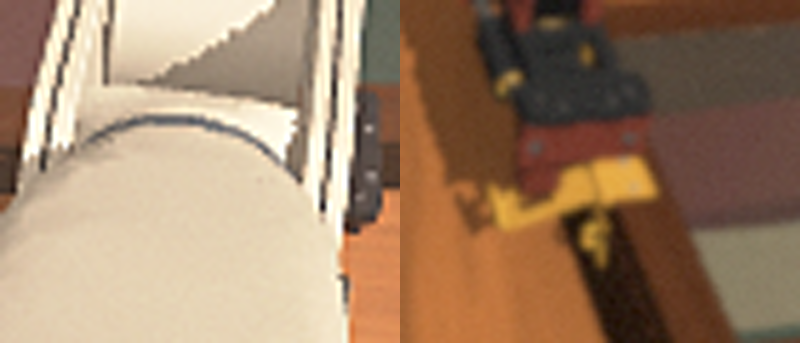

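The side crop shows the strap level towards the robot, lip up, under the fingertips (crop px 500–580, 190–210). Next I push it on down.

Call:
{"api": "servo_tool", "payload": {"increments": [[0.05, 0.01, -0.2, 0, 0, 0, -1], [0.1, 0.01, -0.4, 0, 0, 0, -1], [0.2, 0.03, -0.7, 0, 0, 0, -1], [0.32, 0.04, -1, 0, 0, 0, -1], [0.5, 0.06, -1.25, 0, 0, 0, -1], [0.72, 0.09, -1.5, 0, 0, 0, -1], [1, 0.13, -1.7, 0, 0, 0, -1], [1.24, 0.16, -1.9, 0, 0, 0, -1], [1.55, 0.2, -2.05, 0, 0, 0, -1], [1.83, 0.23, -2.2, 0, 0, 0, -1], [2, 0.25, -2.4, 0, 0, 0, -1], [2.08, 0.26, -2.6, 0, 0, 0, -1], [2.18, 0.28, -2.7, 0, 0, 0, -1], [2.25, 0.29, -2.7, 0, 0, 0, -1], [2.25, 0.29, -2.7, 0, 0, 0, -1]]}}

```text
t: 5.33
ee_pos: [608.8, 7.6, 74.9]
orientation: [-3.135, -0.199, 0.011]
ft_force: [-10.3, -1.7, 5.4]
width: 0.4
grasp_force: 5.0
```

Run:
```python
from h import *
s=grab('side')['image']
cv2.imwrite('pics/h2.png',cv2.resize(s[150:220,250:330],(800,600),interpolation=cv2.INTER_CUBIC)[:,:,::-1][::1])
o=ctrl.get_obs();print(o['ft_force'],o['moment'],o['ee_pos'])
```

```text
[-9.4793727  -2.11392517  5.74761802] [-0.21059523  1.55830561 -0.01123999] [608.8062617    7.60350885  74.90106088]
```

View pics/h2.png

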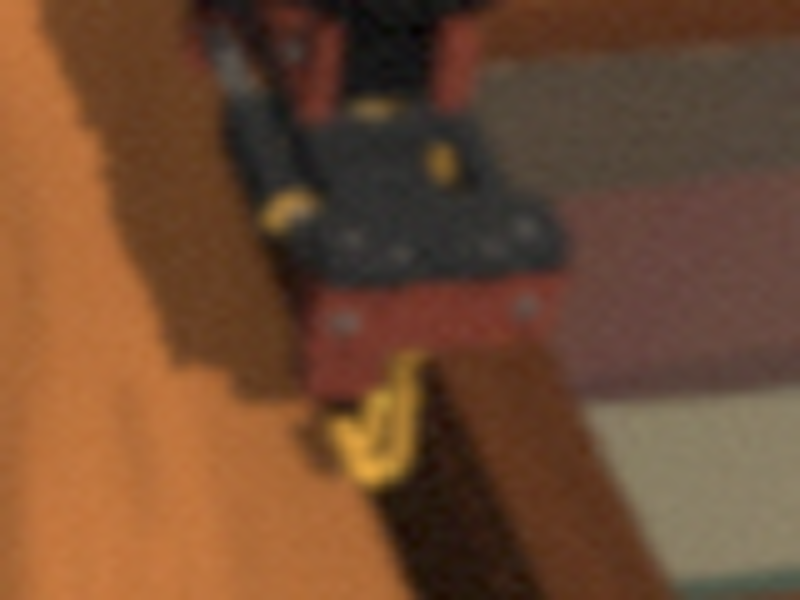

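Call:
{"api": "servo_tool", "payload": {"increments": [[-1.2, -0.15, 0, 0, 0, 0, -1], [-2.3, -0.29, 0, 0, 0, 0, -1], [-2.3, -0.29, -1.5, 0, 0, 0, -1], [-2.3, -0.29, -3, 0, 0, 0, -1], [-2.3, -0.29, -3.8, 0, 0, 0, -1], [-2.3, -0.29, -3.8, 0, 0, 0, -1], [-1.9, -0.24, -3.8, 0, 0, 0, -1], [-1.5, -0.19, -3.8, 0, 0, 0, -1], [-1.3, -0.17, -3.8, 0, 0, 0, -1], [-1.3, -0.17, -3.8, 0, 0, 0, -1]]}}

```text
t: 6.22
ee_pos: [600.2, 6.2, 38.4]
orientation: [3.135, 0.199, 0.002]
ft_force: [-0.3, -0.4, -0.8]
width: 0.7
grasp_force: 0.0
```

Call:
{"api": "servo_tool", "payload": {"increments": [[0.1, 0.01, 0, 0, 0, 0, -1], [0.2, 0.03, 0, 0, 0, 0, -1], [0.3, 0.04, 0, 0, 0, 0, -1], [0.3, 0.04, 0, 0, 0, 0, -1]]}}

```text
t: 6.55
ee_pos: [600.7, 6.5, 37.7]
orientation: [-3.135, -0.199, 0.004]
ft_force: [-4.6, -0.7, 4.2]
width: 0.8
grasp_force: 2.4
```

Call:
{"api": "servo_tool", "payload": {"increments": [[0.1, 0.01, 0, 0, 0, 0, -1], [0.2, 0.03, 0, 0, 0, 0, -1], [0.2, 0.03, 0, 0, 0, 0, -1]]}}

```text
t: 6.8
ee_pos: [600.9, 6.6, 37.4]
orientation: [-3.135, -0.199, 0.01]
ft_force: [-10.5, -2.1, 7.6]
width: 0.5
grasp_force: 4.9
```

Call:
{"api": "servo_tool", "payload": {"increments": [[-1, -0.13, 0, 0, 0, 0, -1], [-2.5, -0.32, 0, 0, 0, 0, -1], [-4, -0.5, 0, 0, 0, 0, -1], [-5, -0.6, 3, 0, 0, 6, 0.2], [-6, 0, 6, 0, 0, 12, 0.2], [-7, 2, 9, 0, 0, 19, 0.2], [-8, 5, 10, 0, 0, 26, 0.2], [-9, 8, 10, 0, 0, 33, 0.2], [-10, 12, 10, 0, 0, 40, 0.2], [-11, 16, 10, 0, 0, 47, 0.2], [-12, 20, 10, 0, 0, 54, 0.2], [-13, 23, 10, 0, 0, 60.3, 0.2], [-13.3, 25, 9, 0, 0, 60.3, 0.2], [-13.3, 25, 8, 0, 0, 60.3, 0.2], [-13.3, 25, 8, 0, 0, 60.3, 0.2], [-13.3, 25, 8, 0, 0, 60.3, 0.2]]}}

```text
t: 8.13
ee_pos: [470.5, 256.0, 117.1]
orientation: [2.612, 1.746, -0.002]
ft_force: [-0.4, -0.4, 0.5]
width: 53.1
grasp_force: 0.0
```

Run:
```python
from h import *
o=ctrl.get_obs();print(o['ee_pos'],o['width'],cv2.Rodrigues(o['orientation'])[0].round(4)[:,1])
t=grab('top')['image'];s=grab('side')['image']
o=np.hstack([cv2.resize(t[140:200,225:295],(400,343),interpolation=cv2.INTER_CUBIC),cv2.resize(s[110:210,215:332],(400,343),interpolation=cv2.INTER_CUBIC)])
cv2.imwrite('pics/h3.png',o[:,:,::-1])
```

```text
[470.49522843 256.01993365 117.06365952] 53.08422387016081 [ 9.241e-01 -3.820e-01 -8.000e-04]
```

View pics/h3.png

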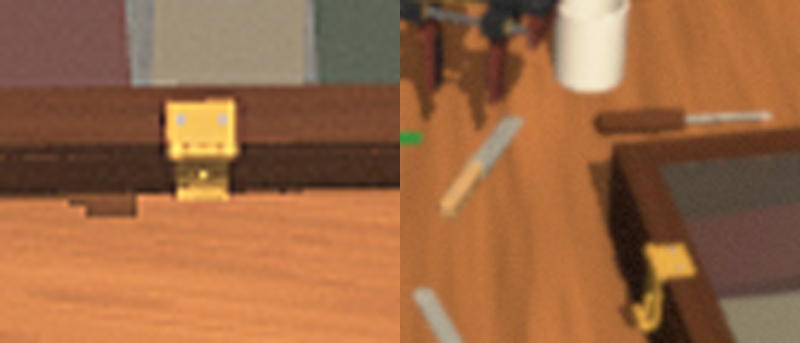

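The hasp hangs in front with its slot on the staple (top crop (202,180)) and the gauge is still untouched. Next I go down and grip its handle.

Call:
{"api": "servo_tool", "payload": {"increments": [[-0.1, 0.1, -2.5, 0, 0, 0, 0.2], [-0.1, 0.1, -5, 0, 0, 0, 0.2], [-0.1, 0.1, -7.5, 0, 0, 0, 0.2], [-0.1, 0.1, -9.5, 0, 0, 0, 0.2], [-0.1, 0.1, -10.8, 0, 0, 0, 0.2], [-0.1, 0.1, -11.3, 0, 0, 0, 0.2], [-0.1, 0.1, -11.3, 0, 0, 0, 0.2]]}}

```text
t: 8.82
ee_pos: [469.9, 257.0, 4.1]
orientation: [-2.612, -1.745, 0.002]
ft_force: [1.1, 0.3, -0.0]
width: 52.7
grasp_force: 0.0
```

```bash
python3 -c "
from workcell import ctrl
o=ctrl.get_obs();print(o['ee_pos'],o['ft_force'])"
```

```text
[469.92247876 256.97259191   4.05428533] [ 1.06735948  0.33879556 -0.03134714]
```

Close.

Call:
{"api": "servo_tool", "payload": {"increments": [[0, 0, -0.1, 0, 0, 0, -1], [0, 0, -0.1, 0, 0, 0, -1], [0, 0, -0.1, 0, 0, 0, -1], [0, 0, -0.1, 0, 0, 0, -1], [0, 0, -0.1, 0, 0, 0, -1], [0, 0, -0.1, 0, 0, 0, -1], [0, 0, -0.1, 0, 0, 0, -1], [0, 0, -0.1, 0, 0, 0, -1]]}}

```text
t: 9.48
ee_pos: [470.2, 258.1, 4.2]
orientation: [2.611, 1.747, 0.001]
ft_force: [-0.1, -0.4, 5.1]
width: 17.9
grasp_force: 30.0
```

Call:
{"api": "servo_tool", "payload": {"increments": [[0, 0, 1, 0, 0, 0, -1], [0, 0, 3, 0, 0, 0, -1], [0, 0, 6, 0, 0, 0, -1], [0, -1, 9, 0, 0, -5, -1], [0, -3, 11, 0, 0, -10, -1], [-0.2, -5, 12, 0, 0, -16, -1], [-0.3, -7.5, 12, 0, 0, -22, -1], [-0.4, -10, 12, 0, 0, -28, -1], [-0.5, -12.5, 12, 0, 0, -34, -1], [-0.6, -15, 12, 0, 0, -40, -1], [-0.7, -17.5, 12, 0, 0, -46, -1], [-0.8, -19.5, 12, 0, 0, -52, -1], [-0.9, -21, 12, 0, 0, -57, -1], [-1, -22, 12, 0, 0, -60.2, -1], [-1, -22.4, 12, 0, 0, -60.2, -1], [-1, -22.4, 12, 0, 0, -60.2, -1], [-1, -22.4, 12, 0, 0, -60.2, -1]]}}

```text
t: 10.9
ee_pos: [460.1, 34.0, 123.9]
orientation: [-3.135, -0.204, -0.0]
ft_force: [0.8, -0.5, -0.1]
width: 17.8
grasp_force: 30.0
```

Run:
```python
from h import *
o=ctrl.get_obs();print(o['ee_pos'],o['width'],o['ft_force'],cv2.Rodrigues(o['orientation'])[0].round(4).tolist())
t=ctrl.get_image('top');s=ctrl.get_image('side')
cv2.imwrite('pics/g1.png',np.hstack([cv2.resize(t['image'][140:230,200:300],(400,360),interpolation=cv2.INTER_CUBIC),cv2.resize(s['image'][130:240,200:322],(400,360),interpolation=cv2.INTER_CUBIC)])[:,:,::-1])
# expected tip
a=np.radians(7.3);ex=np.array([np.cos(a),np.sin(a),0]);tip=o['ee_pos']+145*ex-[0,0,4.2]
print('tip exp',tip,proj(t,tip),proj(s,tip))
```

```text
[460.07516744  34.0260478  123.90863798] 17.76538036751632 [ 0.79170966 -0.54587503 -0.0941985 ] [[0.9916, 0.1293, 0.0003], [0.1293, -0.9916, 0.0001], [0.0003, -0.0001, -1.0]]
tip exp [603.89986161  52.45041605 119.70863798] [[245.55213365 169.47900715]] [[280.50025124 172.67397539]]
```

View pics/g1.png

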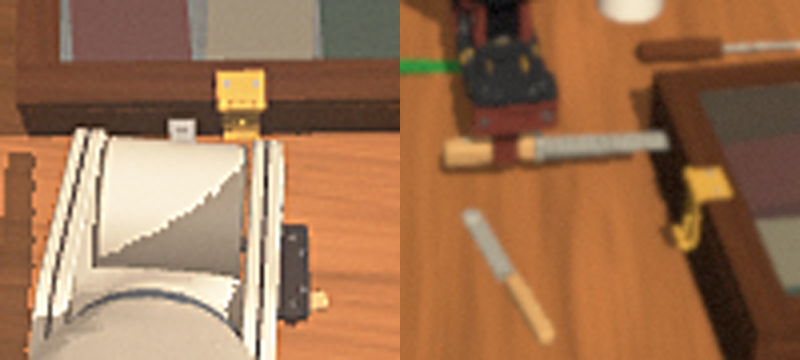

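The gauge is held level and straight. Its tip is at top px (245.5,169.8), as expected, and 20 mm short of the case front. Next I lower it to just above rim height.

Call:
{"api": "servo_tool", "payload": {"increments": [[0, 0, -1.2, 0, 0, 0, -1], [0, 0, -2.4, 0, 0, 0, -1], [0, 0, -3.4, 0, 0, 0, -1], [0, 0, -3.87, 0, 0, 0, -1], [0, 0, -3.87, 0, 0, 0, -1], [0, 0, -3.87, 0, 0, 0, -1]]}}

```text
t: 11.5
ee_pos: [459.9, 34.1, 84.8]
orientation: [-3.135, -0.202, 0.001]
ft_force: [0.4, 1.5, -1.1]
width: 17.9
grasp_force: 30.0
```

```bash
python3 -c "
from workcell import ctrl
o=ctrl.get_obs();print(o['ee_pos'],o['ft_force'],o['moment'])"
```

```text
[459.89111945  34.07768782  84.81939114] [ 0.35948455  1.45096109 -1.05569149] [0.00322862 0.15422025 0.01283712]
```

Call:
{"api": "servo_tool", "payload": {"increments": [[0, 0, 0.06, 0, 0, 0, -1], [0.5, 0.06, 0.06, 0, 0, 0, -1], [1, 0.13, 0.06, 0, 0, 0, -1], [1.5, 0.19, 0.06, 0, 0, 0, -1], [2, 0.25, 0.06, 0, 0, 0, -1], [2.5, 0.32, 0.06, 0, 0, 0, -1], [2.8, 0.36, 0.06, 0, 0, 0, -1], [2.8, 0.36, 0.06, 0, 0, 0, -1]]}}

```text
t: 12.17
ee_pos: [489.0, 37.5, 85.6]
orientation: [3.135, 0.201, 0.001]
ft_force: [-0.6, 0.1, -1.2]
width: 17.8
grasp_force: 30.0
```

Run:
```python
from h import *
o=ctrl.get_obs();print(o['ee_pos'],o['ft_force'],o['moment'])
t=ctrl.get_image('top');s=ctrl.get_image('side')
cv2.imwrite('pics/g2.png',np.hstack([cv2.resize(t['image'][140:200,210:277],(400,360),interpolation=cv2.INTER_CUBIC),cv2.resize(s['image'][150:216,235:308],(400,360),interpolation=cv2.INTER_CUBIC)])[:,:,::-1])
```

```text
[488.9591272   37.51424934  85.62716224] [-0.64616601  0.10062355 -1.19487692] [0.02566978 0.1728735  0.00201741]
```

View pics/g2.png

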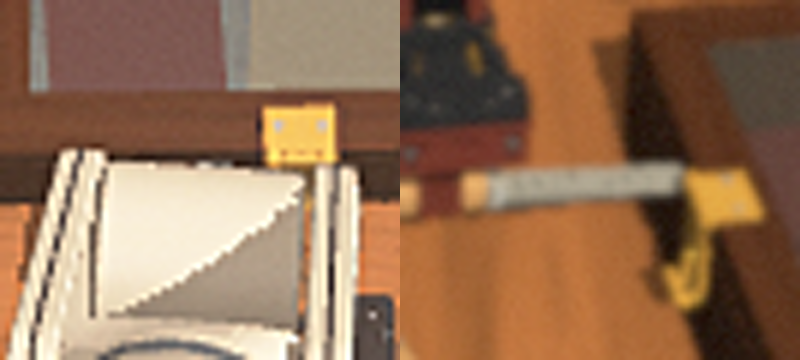

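The gauge blade reaches the case front, left of the hasp, with its tip at side crop (683,180). There is no contact force, so the tip is in the gap. Next I lower it onto the rim.

Call:
{"api": "servo_tool", "payload": {"increments": [[0, 0, -0.04, 0, 0, 0, -1], [0, 0, -0.08, 0, 0, 0, -1], [0, 0, -0.12, 0, 0, 0, -1], [0, 0, -0.12, 0, 0, 0, -1]]}}

```text
t: 12.6
ee_pos: [487.8, 37.4, 84.3]
orientation: [-3.135, -0.201, 0.0]
ft_force: [-0.1, -0.2, -0.9]
width: 17.9
grasp_force: 30.0
```

```bash
python3 -c "
from workcell import ctrl
o=ctrl.get_obs();print(o['ee_pos'],o['ft_force'],o['moment'])"
```

```text
[487.77563413  37.42787505  84.2899858 ] [-0.12220025 -0.19524769 -0.85847713] [-0.0489244   0.23287397  0.02098537]
```

Call:
{"api": "servo_tool", "payload": {"increments": [[0, 0, -0.03, 0, 0, 0, -1], [0, 0, -0.03, 0, 0, 0, -1], [0, 0, -0.03, 0, 0, 0, -1]]}}

```text
t: 12.85
ee_pos: [488.0, 37.4, 84.1]
orientation: [3.135, 0.201, 0.0]
ft_force: [-0.8, -1.0, -1.4]
width: 17.8
grasp_force: 30.0
```

Call:
{"api": "servo_tool", "payload": {"increments": [[0, 0, -0.03, 0, 0, 0, -1], [0, 0, -0.03, 0, 0, 0, -1], [0, 0, -0.03, 0, 0, 0, -1]]}}

```text
t: 13.1
ee_pos: [488.0, 37.4, 83.8]
orientation: [-3.135, -0.201, -0.0]
ft_force: [-1.4, -0.0, -0.3]
width: 17.9
grasp_force: 30.0
```

Call:
{"api": "servo_tool", "payload": {"increments": [[0, 0, -0.03, 0, 0, 0, -1], [0, 0, -0.03, 0, 0, 0, -1], [0, 0, -0.03, 0, 0, 0, -1]]}}

```text
t: 13.35
ee_pos: [488.0, 37.4, 83.5]
orientation: [-3.135, -0.201, -0.0]
ft_force: [-0.3, 0.6, 0.7]
width: 17.9
grasp_force: 30.0
```

Call:
{"api": "servo_tool", "payload": {"increments": [[0.3, 0.04, 0, 0, 0, 0, -1], [0.6, 0.08, 0, 0, 0, 0, -1], [0.9, 0.12, 0, 0, 0, 0, -1], [1.2, 0.16, 0, 0, 0, 0, -1], [1.5, 0.2, 0, 0, 0, 0, -1], [1.8, 0.23, 0, 0, 0, 0, -1], [2, 0.26, 0, 0, 0, 0, -1], [2, 0.26, 0, 0, 0, 0, -1], [2, 0.26, 0, 0, 0, 0, -1]]}}

```text
t: 14.1
ee_pos: [508.8, 40.1, 83.6]
orientation: [-3.135, -0.201, -0.002]
ft_force: [1.6, -0.5, 1.2]
width: 17.3
grasp_force: 30.0
```

```bash
python3 -c "
from workcell import ctrl
o=ctrl.get_obs();print(o['ee_pos'],o['ft_force'],o['moment'])"
```

```text
[508.75550367  40.11541487  83.59652472] [ 1.59462705 -0.47198784  1.19223958] [ 0.01867346 -0.19192271 -0.00956708]
```

Call:
{"api": "servo_tool", "payload": {"increments": [[0.15, 0.02, 0, 0, 0, 0, -1], [0.3, 0.04, 0, 0, 0, 0, -1], [0.3, 0.04, 0, 0, 0, 0, -1]]}}

```text
t: 14.35
ee_pos: [511.0, 40.4, 83.5]
orientation: [-3.135, -0.201, 0.0]
ft_force: [-0.9, 0.2, 1.2]
width: 18.0
grasp_force: 30.0
```

Call:
{"api": "servo_tool", "payload": {"increments": [[0.15, 0.02, 0, 0, 0, 0, -1], [0.3, 0.04, 0, 0, 0, 0, -1], [0.3, 0.04, 0, 0, 0, 0, -1]]}}

```text
t: 14.6
ee_pos: [514.3, 40.9, 83.5]
orientation: [-3.135, -0.201, -0.001]
ft_force: [-0.1, -0.4, 1.9]
width: 17.8
grasp_force: 30.0
```

Call:
{"api": "servo_tool", "payload": {"increments": [[0.15, 0.02, 0, 0, 0, 0, -1], [0.3, 0.04, 0, 0, 0, 0, -1], [0.3, 0.04, 0, 0, 0, 0, -1]]}}

```text
t: 14.85
ee_pos: [517.4, 41.3, 83.5]
orientation: [-3.135, -0.201, -0.001]
ft_force: [-0.3, -0.0, 2.1]
width: 17.6
grasp_force: 30.0
```

Call:
{"api": "servo_tool", "payload": {"increments": [[0.15, 0.02, 0, 0, 0, 0, -1], [0.3, 0.04, 0, 0, 0, 0, -1], [0.3, 0.04, 0, 0, 0, 0, -1]]}}

```text
t: 15.1
ee_pos: [520.4, 41.7, 83.5]
orientation: [3.135, 0.201, 0.001]
ft_force: [-0.7, 0.6, 2.3]
width: 17.9
grasp_force: 30.0
```

```bash
python3 -c "
from workcell import ctrl
o=ctrl.get_obs();print(o['ee_pos'],o['ft_force'],o['moment'])"
```

```text
[520.4201131   41.68567887  83.53484662] [-0.67657097  0.62959161  2.26367049] [ 0.05826615  0.0361411  -0.01400234]
```

Call:
{"api": "servo_tool", "payload": {"increments": [[0.15, 0.02, 0, 0, 0, 0, -1], [0.3, 0.04, 0, 0, 0, 0, -1], [0.3, 0.04, 0, 0, 0, 0, -1]]}}

```text
t: 15.35
ee_pos: [523.4, 42.1, 83.5]
orientation: [-3.135, -0.201, -0.001]
ft_force: [-1.1, -0.3, 2.8]
width: 18.3
grasp_force: 30.0
```

Call:
{"api": "servo_tool", "payload": {"increments": [[0.15, 0.02, 0, 0, 0, 0, -1], [0.3, 0.04, 0, 0, 0, 0, -1], [0.3, 0.04, 0, 0, 0, 0, -1]]}}

```text
t: 15.6
ee_pos: [526.4, 42.5, 83.5]
orientation: [3.135, 0.201, 0.001]
ft_force: [-1.4, -0.2, 1.3]
width: 17.8
grasp_force: 30.0
```

Call:
{"api": "servo_tool", "payload": {"increments": [[0.15, 0.02, 0, 0, 0, 0, -1], [0.3, 0.04, 0, 0, 0, 0, -1], [0.3, 0.04, 0, 0, 0, 0, -1]]}}

```text
t: 15.85
ee_pos: [529.4, 42.9, 83.5]
orientation: [3.135, 0.201, 0.001]
ft_force: [-1.4, -0.1, 2.9]
width: 17.7
grasp_force: 30.0
```

Call:
{"api": "servo_tool", "payload": {"increments": [[0.15, 0.02, 0, 0, 0, 0, -1], [0.3, 0.04, 0, 0, 0, 0, -1], [0.3, 0.04, 0, 0, 0, 0, -1]]}}

```text
t: 16.1
ee_pos: [531.3, 43.2, 83.2]
orientation: [3.135, 0.201, -0.003]
ft_force: [-3.5, -0.0, 3.1]
width: 17.8
grasp_force: 30.0
```

Call:
{"api": "servo_tool", "payload": {"increments": [[0.15, 0.02, 0, 0, 0, 0, -1], [0.3, 0.04, 0, 0, 0, 0, -1], [0.3, 0.04, 0, 0, 0, 0, -1]]}}

```text
t: 16.35
ee_pos: [532.4, 43.4, 82.6]
orientation: [3.135, 0.201, -0.009]
ft_force: [-8.5, -1.2, 3.2]
width: 17.7
grasp_force: 30.0
```

```bash
python3 -c "
from workcell import ctrl
o=ctrl.get_obs();print(o['ee_pos'],o['ft_force'],o['moment'])"
```

```text
[532.35005951  43.44176552  82.61602166] [-8.47942962 -1.16881639  3.22357519] [-0.16590956  1.27255334 -0.036184  ]
```

Call:
{"api": "servo_tool", "payload": {"increments": [[-0.08, -0.01, 0.01, 0, 0, 0, -1], [-0.15, -0.02, 0.02, 0, 0, 0, -1], [-0.15, -0.02, 0.02, 0, 0, 0, -1], [-0.15, -0.02, 0.02, 0, 0, 0, -1]]}}

```text
t: 16.68
ee_pos: [532.4, 43.4, 83.1]
orientation: [-3.135, -0.201, 0.004]
ft_force: [-5.9, 0.1, -1.1]
width: 17.8
grasp_force: 30.0
```

```bash
python3 -c "
from workcell import ctrl
o=ctrl.get_obs();print(o['ee_pos'],o['orientation'],o['ft_force'],o['moment'])"
```

```text
[532.41765532  43.41311712  83.14115138] [-3.13511442 -0.20147123  0.00369905] [-5.85119381  0.06207656 -1.0891197 ] [-0.11690969  1.07702345  0.04979909]
```

Call:
{"api": "servo_tool", "payload": {"increments": [[-0.03, 0, 0.03, 0, 0, 0, -1], [-0.05, -0.01, 0.05, 0, 0, 0, -1], [-0.05, -0.01, 0.05, 0, 0, 0, -1], [-0.05, -0.01, 0.05, 0, 0, 0, -1]]}}

```text
t: 17.02
ee_pos: [532.5, 43.3, 83.8]
orientation: [-3.135, -0.201, 0.002]
ft_force: [-4.4, 1.2, -4.7]
width: 17.9
grasp_force: 30.0
```

Run:
```python
from h import *
o=ctrl.get_obs();print(o['ee_pos'],o['ft_force'],o['moment'])
print(cv2.Rodrigues(o['orientation'])[0].round(4).tolist())
a=np.radians(7.3);ex=np.array([np.cos(a),np.sin(a)]);R=cv2.Rodrigues(o['orientation'])[0]
tip=o['ee_pos'][:2]+145*R[:2,0];print('depth',(tip-[629.2,10.1])@ex,'y',(tip-[629.2,10.1])@[-ex[1],ex[0]])
s=ctrl.get_image('side')['image'];t=ctrl.get_image('top')['image']
cv2.imwrite('pics/g3.png',np.hstack([cv2.resize(t[120:240,140:274],(400,360),interpolation=cv2.INTER_CUBIC),cv2.resize(s[150:216,235:308],(400,360),interpolation=cv2.INTER_CUBIC)])[:,:,::-1])
```

```text
[532.50873281  43.33018409  83.82141171] [-4.39837329  1.17481477 -4.74756079] [-0.10473199  1.20639135  0.03291713]
[[0.9918, 0.128, -0.0011], [0.128, -0.9918, -0.0], [-0.0011, -0.0001, -1.0]]
depth 53.314695683602174 y 45.38080860934709
```

View pics/g3.png

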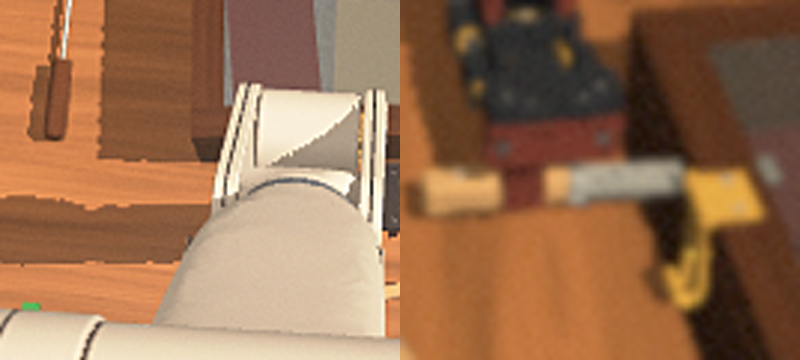

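The gauge blade is in the gap left of the fastened hasp. It looks level in the side crop (620,180), is about 53 mm deep, and pushes with about 4 N. I'll ease off the slight upward pull, then hand in.

Call:
{"api": "servo_tool", "payload": {"increments": [[0, 0, -0.02, 0, 0, 0, -1], [0, 0, -0.025, 0, 0, 0, -1], [0, 0, -0.025, 0, 0, 0, -1], [0, 0, -0.025, 0, 0, 0, -1], [0, 0, -0.025, 0, 0, 0, -1]]}}

```text
t: 17.53
ee_pos: [532.5, 43.3, 83.8]
orientation: [-3.135, -0.201, 0.001]
ft_force: [-6.0, 0.3, -3.9]
width: 17.7
grasp_force: 30.0
```

Run:
```python
from h import *
o=ctrl.get_obs();print(o['ee_pos'],o['ft_force'],o['moment'],o['width'],o['grasp_force'],cv2.Rodrigues(o['orientation'])[0].round(4)[:,0])
```

```text
[532.5383297   43.31519414  83.8017441 ] [-5.9914961   0.33893722 -3.91718124] [0.0058389  1.28778811 0.01514621] 17.68559274141614 29.999333918094635 [ 9.918e-01  1.279e-01 -9.000e-04]
```

```bash
python3 -c "
from workcell import ctrl
print(ctrl.close_job())"
```

```text
the job is handed in; nothing more can be done
None
```

The job is handed in, with no verdict returned: the hasp is fastened, and the gauge is gripped flat and square, about 53 mm into the gap left of the hasp with a snug push of about 5 N; I moved nothing else.

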